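# Swing the electrode arm over the beaker and fit the probe

## Robot

A 6-joint arm with a two-finger parallel gripper is mounted at the origin on a cart in front of the work surface, level with it; the furniture and walls round the work are solid. World frame = base frame: x ahead of the robot, y to its left, z up, the work surface at z = 0. Lengths are in mm, angles in rad, forces in N, time in s.
With the tool pointing down it reaches from about 325 to 750 mm from the base axis. Payload 7.6 kg.
Tool frame: the origin (TCP) lies midway between the tips of the shut fingers; the grasp point (between the pads) lies 19 mm behind it; z points along the fingers, y is the line along which they close (so a half turn about z gives the same grasp; the last joint's range is limited). The gripper opens to 85 mm and grips with 20 to 120 N. Pads are 22 mm wide; open, the fingers measure 114 mm over their backs; the gripper's body (76 mm by 85 mm) begins 54 mm behind the grasp point. The pads swing forward as they close: fully open they stand 13 mm farther back than shut.
Start: joints at [1.221, 0.052, 1.401, -0, 1.689, -0.07], TCP at [144.969, 504.609, 231.323] pointing down, gripper open.
Joint ranges: [-2.9, 2.9], [-0.91, 2.17], [0.12, 2.37], [-1.06, 4.2], [0.26, 2.73], [-2.93, 2.93]. Speed limits (rad/s): [2.57, 2.57, 3.01, 3.14, 3.14, 3.14].

## Interface

Orientations are given as a unit quaternion [w, x, y, z].
In Python, from station import * gives the robot as it stands.
- The arm moves only by the tool drive_tool, never from a script. Its argument "commands" is a list of rows, each an object with "travel": the shift along the tool's x, y, z in mm, a list of three; "rotation": the turn, a rotation vector about the tool's x, y, z in rad, a list of three; "claw": the closure, from -1 (fully open) to 1 (shut). In form: [{"travel": [tx, ty, tz], "rotation": [rx, ry, rz], "claw": claw}, ...]. A call has 1 to 5 rows; each row is the pose to reach, as a shift and turn from the pose commanded when the call began, along the tool's axes at that moment; what a row does not reach only later rows make up. A row lasts 1/12 s, in which the tool goes at most 41.7 mm and 7.16 degrees, less where a joint would pass 70% of its speed; a pose out of reach is approached as far as the arm can. A call with a gripper value outside its range is refused whole. The fingers move at their own pace and stop on an object; "squeeze" is the grip in N (left out, the last holds). Time passes only in rows, so rows that repeat a pose let the fingers close. It gives the time, the measured TCP pose, the force, the opening and the grip force at its end, in the units of the state.
- sense(): the state, without advancing time (a new reading comes with each control period).
- camera(name): name is "scene" or "top" or "wrist"; returns a dict with "pixels" (480x640x3 uint8, blue, green, red), "z_map" (480x640 float32, mm along the optical axis (not along the pixel's ray), 0 where there is no reading), "camera_matrix" (3x3 intrinsics, pixels), "dist" ([k1, k2, p1, p2, k3] as OpenCV has them; the pictures are not rectified), "xyz" and "attitude" of the camera in the world. Camera axes: x right, y down, z forward; pixel columns grow to the right and rows downward; lengths in mm; the calibration is good to about 2 mm. A picture is of the moment at which its call begins.
- finish_job(): hands the job in; it is judged then, once.
The state is a dict: "t": time; "joints": joint angles; "dq": joint speeds; "joint_efforts": joint torques, N m; "eef_pos": TCP position; "orientation": TCP orientation; "wrist_force": force on the tool from outside, world axes, zero at the start; "torque": the same for the moment, N m; "finger_gap": opening from 0.0 (shut) to 1.0 (fully open); "grip_force": force on a finger pad.
Only numpy, scipy, OpenCV 4.12 (cv2) and the standard library are available. Lean on these libraries where they do the work, as an engineer would, in place of code of your own. Each camera call takes 0.05 s, during which the arm holds its last target. There are 200 camera calls.

## Task

Get the electrode stand ready for a measurement. Swing its hinged arm round from the parked side until it drops into the notch of its index plate, over the beaker, then take the glass probe out of its rest and pass it through the inclined eye at the arm's end until its collar sits down on the eye and its tip hangs inside the beaker. Leave the beaker standing in its place, and do not disturb the wash bottle or the small waste beaker.

Things in the scene. Friction and masses are not known exactly. Their poses are not given: they have to be found in the camera images.
- stand: electrode stand, fixed: white foot plate 160 x 270 x 14 mm. Origin at the bench top; at yaw 0 the foot spans x -68..+92 and y -135..+135 mm. A steel column (13 mm thick, up to 202 mm) stands at x 0, y +100 mm of it. A steel index plate (sector, 103 mm radius about the column, its track 109 mm above the bench) carries the arm. The beaker's place is at x +32.5, y -75 mm.
- column_top (a point): centre of the column's top, 202 mm above the bench: the arm turns about the vertical through it
- swing_arm (a joint): turn of the arm about the column, rad, positive anticlockwise from above. 0: the arm points along the stand's -y, over the beaker's place; it starts parked at about +0.9 to +1.45, towards the stand's +x (the back). Stops at -0.4 and +1.7. The notch lies near 0, but the index plate is clamped by hand, so it can be up to about 0.09 rad either side
- lift_sleeve (a joint): height (m) of the arm over its seat; it slides freely on the column, 0.35 kg. About 0.008 while its roller (7 mm) rides on the index plate's track, 0 when it has dropped into the notch (10 mm wide at the top, 8 mm deep, sloping flanks, 92 mm from the column). It falls in only within about 2.5 mm of the notch's middle and if not held up; there is then hardly any play
- handle_top (a point): centre of the top of the arm's handle: an upright black knob, 15 to 18 mm thick and 40 mm high, on top of the arm 70 mm from the column. Its top is 185 mm above the bench when the arm has dropped, 193 mm before. The arm itself is a bar 20 mm wide and 14 mm high
- eye (a point): centre of the mouth of the eye at the arm's end, 175 mm from the column. Its z axis is the bore's axis, pointing up out of the mouth; it leans 30 deg from vertical, across the arm (towards the stand's -x when the arm is at 0). The bore is 15 mm wide and 24 mm deep, its mouth a cone of 25 mm, its rim 33 mm. The mouth is 141 mm above the bench when the arm has dropped
- probe_rest: probe rest, fixed: grey base 125 x 80 x 10 mm, origin at its underside's centre, with a short inclined sleeve like the eye that leans 35 deg from vertical towards the rest's -x; the centre of its mouth is at x -20, y 0, z +118 mm
- probe: glass probe, 175 mm long, about 70 g, in the rest. Origin: centre of its collar's underside; z points along the probe to its cap. Glass shaft 12 mm thick, 110 mm below the origin with a tapered tip; collar 30 mm wide, 0 to 6 mm above the origin; black cap 18 mm thick, 6 to 56 mm above it (grip here); steel plug 11 mm thick to 65 mm
- probe_tip (a point): the tip of the probe's shaft
- sample_beaker: glass beaker on the stand, 79 x 73 mm and 88 mm high, about 64 mm wide inside. Origin at its underside's centre, on the foot plate 14 mm above the bench; z up
- wash_bottle: white wash bottle, 68 mm thick, 170 mm high, bystander. Origin at its underside's centre
- waste_beaker: small glass beaker, 53 x 47 x 58 mm, bystander. Origin at its underside's centre
Things that resemble listed ones, but are neither listed nor needed, are in the scene too. Leave any pink look-alike of the sample_beaker alone.

How it is judged:
By the outcome, as a careful person would: the job done as asked, in the order asked, and still so for the second after the job is handed in, with the robot touching nothing.
It also fails if it takes over 56 s, if anything falls off the work surface, if the arm or the gripper's body presses on something with over 40 N, if the wrist force passes 120 N, or if a joint passes its speed limit or range.

## Working session

There is one attempt and no reset: what is moved stays moved. The work goes in short steps, Python scripts to look and compute and a tool call to move; the robot and the scene stay as the last step left them, time stands still between calls to the robot, and variables do not carry over. Pictures are saved under pics/ and viewed, at most 10 in all, crops included, and the job is handed in when it is done.

Besides the shell and the picture viewer there is one more tool, called after "Emit:" by a JSON object that holds its "name" and its "arguments". drive_tool: Moves the arm, as the interface text tells. Its arguments: {"type":"object","properties":{"commands":{"type":"array"},"squeeze":{"type":"number"}},"required":["commands"]}

```bash
ls; mkdir -p pics; cat > h.py <<'E'
from station import *
import numpy as np, cv2
from scipy.spatial.transform import Rotation as R
def rot(q): return R.from_quat([q[1],q[2],q[3],q[0]]).as_matrix()
def world(c,uv,z=None):
    """pixels -> world points using depth"""
    uv=np.atleast_2d(uv).astype(float)
    n=cv2.undistortPoints(uv[:,None],c["camera_matrix"],np.array(c["dist"]))[:,0]
    d=np.c_[n,np.ones(len(n))]
    if z is None: z=c["z_map"][uv[:,1].astype(int),uv[:,0].astype(int)]
    return (d*np.asarray(z)[:,None])@rot(c["attitude"]).T+np.array(c["xyz"])
def cloud(c):
    v,u=np.nonzero(c["z_map"]>0)
    return np.c_[u,v],world(c,np.c_[u,v])
def proj(c,P):
    M=rot(c["attitude"]).T; r=cv2.Rodrigues(M)[0]; t=-M@np.array(c["xyz"])
    return cv2.projectPoints(np.atleast_2d(P).astype(float),r,t,c["camera_matrix"],np.array(c["dist"]))[0][:,0]
E
python3 - <<'E'
from h import *
import pickle
for n in ["scene","top"]:
    c=camera(n); cv2.imwrite(f"pics/{n}0.png",c["pixels"]); pickle.dump(c,open(f"{n}0.pkl","wb"))
    print(n,c["xyz"],c["attitude"],c["camera_matrix"].tolist() if hasattr(c["camera_matrix"],'tolist') else c["camera_matrix"],c["dist"])
print(sense())
E
```

```text
pics
scene [   26.37672663 -1067.74297365   697.91872798] [-0.48342595  0.83627553 -0.21750487  0.14012215] [[448.73246095867125, 0.0, 318.8125118563917], [0.0, 448.73246095867125, 245.08557267928407], [0.0, 0.0, 1.0]] [-0.09524174  0.          0.          0.          0.        ]
top [ 341.34390899 -269.50395863 1727.18354474] [ 0.03978669 -0.70099966  0.71099949 -0.03868106] [[519.1875739727926, 0.0, 323.43473086502013], [0.0, 519.1875739727926, 237.41530019435143], [0.0, 0.0, 1.0]] [-0.08049914  0.          0.          0.          0.        ]
{'t': 0.1, 'joints': array([ 1.22070792e+00,  5.28340121e-02,  1.40163026e+00, -1.23312491e-05,
        1.68862083e+00, -7.03070803e-02]), 'dq': array([-0.00033741, -0.0012675 , -0.00388615, -0.00092616, -0.00046149,
       -0.00021035]), 'joint_efforts': array([ 1.49006599e-03, -3.82581818e+01, -3.60986674e+01, -6.29577994e-05,
        4.78619942e-03,  3.38720463e-05]), 'eef_pos': array([144.8665081 , 504.33082795, 230.52156076]), 'orientation': array([-1.49713373e-04,  1.39435524e-01,  9.90230871e-01, -7.31076624e-04]), 'wrist_force': array([0.26648198, 0.20118436, 0.15371859]), 'torque': array([ 0.02086237,  0.00202873, -0.02036763]), 'grip_force': 0.0, 'finger_gap': 0.9974339764434433}
```

View pics/scene0.png

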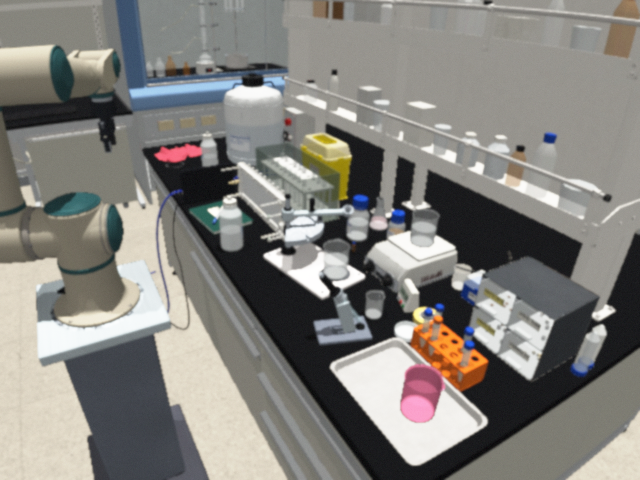

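View pics/top0.png

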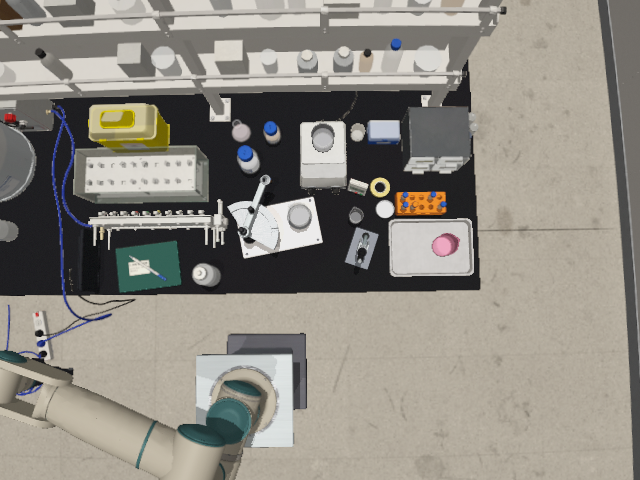

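The scene picture shows the stand with foot at (313,265), the column at (288,225), the clear beaker at (336,260), the probe rest at (345,325), the waste beaker at (374,303) and the wash bottle at (231,225). In the top picture the column is at (245,233), the arm end at (265,180), the beaker at (299,215), and the rest at (362,250). There are two beaker candidates: the clear one standing on the white foot, and the pink look-alike in the tray at top (444,245). The clear one fits. I'll confirm in one enlarged crop.

```bash
python3 - <<'E'
from h import *
import pickle
s=pickle.load(open("scene0.pkl","rb"));t=pickle.load(open("top0.pkl","rb"))
a=cv2.resize(s["pixels"][185:350,240:400],None,fx=2.45,fy=3.6*165/165,interpolation=cv2.INTER_CUBIC)
a=cv2.resize(s["pixels"][185:350,240:400],(390,402),interpolation=cv2.INTER_CUBIC)
b=cv2.resize(t["pixels"][165:285,225:385],(536,402),interpolation=cv2.INTER_CUBIC)
b=cv2.resize(t["pixels"][165:285,225:385],(400,300),interpolation=cv2.INTER_CUBIC)
b=cv2.copyMakeBorder(b,0,102,0,0,cv2.BORDER_CONSTANT)
cv2.imwrite("pics/crop1.png",np.hstack([a,b]))
# top cloud
uv,P=cloud(t)
m=(P[:,0]>250)&(P[:,0]<750)&(P[:,1]<200)&(P[:,1]>-450)
# heights map: white foot plate pixels
px=t["pixels"][uv[:,1],uv[:,0]].astype(int)
for name,(u0,v0,u1,v1) in dict(stand=(225,170,325,262),rest=(340,225,385,275),bottle=(185,255,225,292),waste=(345,203,368,228)).items():
    k=(uv[:,0]>=u0)&(uv[:,0]<u1)&(uv[:,1]>=v0)&(uv[:,1]<v1)&(P[:,2]>5)
    Q=P[k]; print(name,k.sum(),Q.min(0).round(),Q.max(0).round(), np.histogram(Q[:,2],bins=range(0,240,10))[0])
E
```

```text
stand 5192 [ 455. -273.    5.] [766.  63. 207.] [ 751 1482  159   69   75  207  295  192  108  400  769  171    2   58
  281  100   14    3   25   22    9    0    0]
rest 908 [ 409. -471.    5.] [ 573. -322.  175.] [392 304  10   8  10   8  10   9  12  12  10  15  34  21  10  15  21   7
   0   0   0   0   0]
bottle 577 [360.  63.   5.] [481. 194. 175.] [83 20 14 13 11 16 13 12 15 20 22 83 82 30 25 89 23  6  0  0  0  0  0]
waste 160 [ 566. -416.    5.] [ 648. -341.   63.] [57 19 13 11 18 38  4  0  0  0  0  0  0  0  0  0  0  0  0  0  0  0  0]
```

View pics/crop1.png

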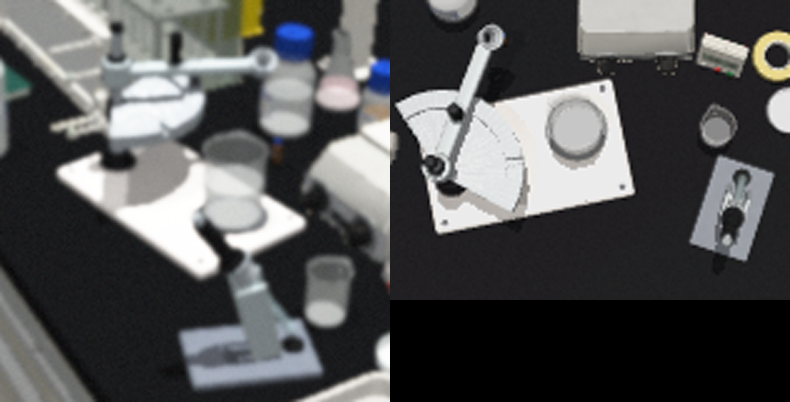

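The crop confirms it: the clear beaker stands on the white foot at crop (575,130). The arm runs from the column (437,165) over the handle (457,110) to the eye (490,38). The notch line on the sector is near (515,158). In the rest, the probe's black cap is at (732,220), leaning towards the robot.

```bash
cat > fit.py <<'E'
from h import *
import pickle
t=pickle.load(open("top0.pkl","rb"));s=pickle.load(open("scene0.pkl","rb"))
uv,P=cloud(t); us,S=cloud(s)
def sel(uv,P,b,z0,z1):
    u0,v0,u1,v1=b
    return P[(uv[:,0]>=u0)&(uv[:,0]<u1)&(uv[:,1]>=v0)&(uv[:,1]<v1)&(P[:,2]>z0)&(P[:,2]<z1)]
def rect(Q): return cv2.minAreaRect(Q[:,:2].astype(np.float32))
E
python3 - <<'E'
from fit import *
for z0,z1 in [(9,19),(11,17)]:
    Q=sel(uv,P,(225,170,325,262),z0,z1); print("foot",len(Q),rect(Q),np.median(Q[:,2]))
for z0,z1 in [(6,14),(8,13)]:
    Q=sel(uv,P,(340,225,385,275),z0,z1); print("rest",len(Q),rect(Q),np.median(Q[:,2]))
bench=sel(uv,P,(300,260,330,285),-20,20); print("bench z",np.median(bench[:,2]))
Q=sel(uv,P,(225,170,325,262),195,215); print("coltop",len(Q),Q.mean(0),Q.min(0),Q.max(0))
Q=sel(uv,P,(225,160,325,262),128,180); 
print("arm z 128+",len(Q),rect(Q))
Q=sel(uv,P,(225,190,275,225),176,215); print("handle",len(Q),np.median(Q,0))
Q=sel(uv,P,(280,195,320,235),92,112); print("beaker rim",len(Q),rect(Q))
Q=sel(uv,P,(340,225,385,275),105,185); print("probe"); print(Q[np.argsort(Q[:,2])][::8].round())
bs=sel(us,S,(330,285,350,340),105,185); print("scene probe pts",len(bs)); print(bs[np.argsort(bs[:,2])][::12].round())
E
```

```text
foot 1563 ((613.8950805664062, -108.08403015136719), (309.2760009765625, 332.893798828125), 1.7617220878601074) 13.41262053982291
foot 1042 ((613.6801147460938, -103.57713317871094), (305.59375, 321.1873779296875), 0.704936146736145) 13.749886854821739
rest 513 ((493.2723388671875, -395.8497009277344), (146.60513305664062, 160.6652069091797), 88.57347869873047) 9.346153745025049
rest 298 ((494.5209655761719, -395.965087890625), (146.25222778320312, 157.77398681640625), 88.50054168701172) 10.237342718151353
bench z -1.0092924831847085
coltop 29 [539.56069682 -22.3317391  199.36821527] [530.71340343 -29.60797886 195.36412634] [546.78784039 -13.96719502 206.93556317]
arm z 128+ 459 ((643.982666015625, -56.414249420166016), (89.44241333007812, 247.59190368652344), 87.270751953125)
handle 26 [603.82081429 -47.99641791 183.96248745]
beaker rim 88 ((601.9373779296875, -188.84365844726562), (71.10993957519531, 70.03086853027344), 0.3214702904224396)
probe
[[ 496. -386.  106.]
 [ 480. -373.  112.]
 [ 467. -397.  118.]
 [ 489. -381.  121.]
 [ 485. -394.  124.]
 [ 476. -375.  126.]
 [ 472. -393.  129.]
 [ 482. -390.  131.]
 [ 475. -386.  133.]
 [ 472. -383.  139.]
 [ 468. -382.  147.]
 [ 461. -385.  153.]
 [ 458. -384.  158.]
 [ 455. -378.  162.]
 [ 439. -374.  166.]
 [ 451. -380.  170.]]
scene probe pts 170
[[ 474. -397.  105.]
 [ 477. -399.  108.]
 [ 487. -400.  111.]
 [ 473. -402.  114.]
 [ 477. -403.  116.]
 [ 465. -392.  118.]
 [ 471. -399.  121.]
 [ 478. -401.  122.]
 [ 484. -399.  125.]
 [ 476. -396.  126.]
 [ 482. -398.  127.]
 [ 477. -389.  129.]
 [ 460. -392.  131.]
 [ 471. -389.  136.]
 [ 462. -391.  143.]]
```

```bash
cat >> fit.py <<'E'
from scipy.optimize import differential_evolution
def bil(c,P):
    p=proj(c,P).astype(np.float32)
    return cv2.remap(cv2.GaussianBlur(cv2.cvtColor(c["pixels"],cv2.COLOR_BGR2GRAY),(0,0),.7).astype(np.float32),p[:,0][None],p[:,1][None],cv2.INTER_LINEAR)[0]
def rectfit(cs,box,z,guess,d=(25,25,.2)):
    x0,x1,y0,y1=box; k=np.linspace(.04,.96,50); e=4
    def pts(g):
        x0_,x1_,y0_,y1_=x0-g,x1+g,y0-g,y1+g
        xs=x0+(x1-x0)*k; ys=y0+(y1-y0)*k; o=np.ones(50)
        return np.vstack([np.c_[xs,o*y0_],np.c_[xs,o*y1_],np.c_[o*x0_,ys],np.c_[o*x1_,ys]])
    I,O=pts(-e),pts(e)
    def W(q,L):
        c_,s_=np.cos(q[2]),np.sin(q[2]); return np.c_[L@np.array([[c_,s_],[-s_,c_]])+q[:2],np.full(len(L),z)]
    f=lambda q:-sum(np.clip(bil(c,W(q,I))-bil(c,W(q,O)),0,80).mean() for c in cs)
    b=[(g-w,g+w) for g,w in zip(guess,d)]
    r=differential_evolution(f,b,seed=1,popsize=20,tol=1e-4,maxiter=80); return r.x.round(3),round(r.fun,1)
E
python3 - <<'E'
from fit import *
for nm,cs in dict(top=[t],scene=[s],both=[t,s]).items():
    print(nm,"foot",rectfit(cs,(-68,92,-135,135),14,(560,-120,.2)),"rest",rectfit(cs,(-62.5,62.5,-40,40),10,(495,-396,-.25),(25,25,.4)))
E
```

```text
top foot (array([ 5.59613e+02, -1.17205e+02,  1.96000e-01]), np.float64(-74.1)) rest (array([ 4.96482e+02, -3.93685e+02, -3.27000e-01]), np.float64(-79.1))
scene foot (array([ 5.56311e+02, -1.25202e+02,  1.78000e-01]), np.float64(-53.3)) rest (array([ 4.94747e+02, -3.96415e+02, -3.43000e-01]), np.float64(-70.0))
both foot (array([ 5.56601e+02, -1.24492e+02,  1.84000e-01]), np.float64(-121.7)) rest (array([ 4.95438e+02, -3.95661e+02, -3.34000e-01]), np.float64(-148.2))
```

Emit:
{"name": "drive_tool", "arguments": {"commands": [{"travel": [-147, -101, -10], "rotation": [0, 0, 0], "claw": -1}, {"travel": [-147, -101, -10], "rotation": [0, 0, 0], "claw": -1}, {"travel": [-147, -101, -10], "rotation": [0, 0, 0], "claw": -1}, {"travel": [-147, -101, -10], "rotation": [0, 0, 0], "claw": -1}, {"travel": [-184, -126, -12], "rotation": [0, 0, 0], "claw": -1}]}}

```text
t: 0.52
eef_pos: [278.0, 342.5, 242.4]
orientation: [-0.0, 0.139, 0.99, -0.0]
wrist_force: [0.8, 0.9, 0.9]
finger_gap: 1.004
grip_force: 0.0
```

Emit:
{"name": "drive_tool", "arguments": {"commands": [{"travel": [-165, -113, -10], "rotation": [0, 0, 0], "claw": -1}, {"travel": [-165, -113, -10], "rotation": [0, 0, 0], "claw": -1}, {"travel": [-165, -113, -10], "rotation": [0, 0, 0], "claw": -1}, {"travel": [-165, -113, -10], "rotation": [0, 0, 0], "claw": -1}, {"travel": [-165, -113, -10], "rotation": [0, 0, 0], "claw": -1}]}}

```text
t: 0.93
eef_pos: [405.9, 187.6, 252.5]
orientation: [0.0, 0.14, 0.99, -0.0]
wrist_force: [-0.1, 0.4, 0.4]
finger_gap: 1.004
grip_force: 0.0
```

Emit:
{"name": "drive_tool", "arguments": {"commands": [{"travel": [-165, -113, -10], "rotation": [0, 0, 0], "claw": -1}, {"travel": [-165, -113, -10], "rotation": [0, 0, 0], "claw": -1}, {"travel": [-165, -113, -10], "rotation": [0, 0, 0], "claw": -1}, {"travel": [-165, -113, -10], "rotation": [0, 0, 0], "claw": -1}, {"travel": [-165, -113, -10], "rotation": [0, 0, 0], "claw": -1}]}}

```text
t: 1.35
eef_pos: [533.3, 33.2, 262.1]
orientation: [-0.0, 0.14, 0.99, -0.0]
wrist_force: [0.7, 0.7, -0.9]
finger_gap: 1.003
grip_force: 0.0
```

Emit:
{"name": "drive_tool", "arguments": {"commands": [{"travel": [-86, -58, -10], "rotation": [0, 0, 0.1], "claw": -1}, {"travel": [-86, -58, -10], "rotation": [0, 0, 0.1], "claw": -1}, {"travel": [-86, -58, -10], "rotation": [0, 0, 0.1], "claw": -1}, {"travel": [-86, -58, -10], "rotation": [0, 0, 0.1], "claw": 0.2}]}}

```text
t: 1.68
eef_pos: [600.2, -47.4, 271.0]
orientation: [-0.001, 0.191, 0.982, -0.0]
wrist_force: [-0.6, 0.2, -0.6]
finger_gap: 0.886
grip_force: 0.0
```

```bash
cat >> h.py <<'E'
def plan(pos,Rt,n=1):
    "moves (tool axes) from the measured pose to target, n equal legs"
    st=sense(); p=np.array(st["eef_pos"]); R0=rot(st["orientation"]); rv=R.from_matrix(R0.T@Rt).as_rotvec()
    for k in range(n):
        pa=p+(np.array(pos)-p)*k/n; pb=p+(np.array(pos)-p)*(k+1)/n; Ra=R0@R.from_rotvec(rv*k/n).as_matrix()
        print("travel",(Ra.T@(pb-pa)).round(1),"rotation",(rv/n).round(3),"rows>=",round(max(np.linalg.norm(pb-pa)/41.7,np.degrees(np.linalg.norm(rv/n))/7.16),1))
E
python3 - <<'E'
from h import *
import pickle
c=camera("wrist"); pickle.dump(c,open("w1.pkl","wb")); cv2.imwrite("pics/w1.png",c["pixels"])
print(sense()["eef_pos"],sense()["finger_gap"],c["xyz"],c["attitude"],c["camera_matrix"][0])
for n,P in dict(col=(540,-22.5,202),hand=(604,-48,193)).items(): print(n,proj(c,P))
E
```

```text
[599.33644217 -45.39051585 271.17169526] 0.8018249639715945 [525.19657098 -18.43247102 414.04622515] [0.13175901 0.8188585  0.55181927 0.08721128] [410.92951087   0.         319.64790543]
col [[324.31372306 139.01298552]]
hand [[324.49039529 261.0426504 ]]
```

View pics/w1.png

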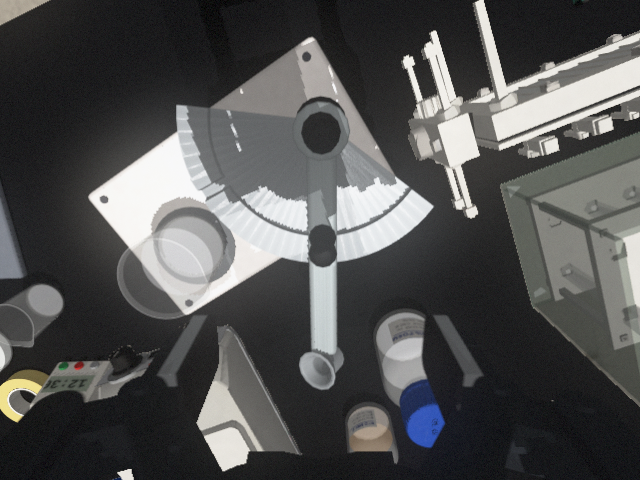

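The wrist view shows the column's black top at (321,131), the handle's black knob at (322,240), the eye at (318,370) and the clear beaker at (165,260) with the timer at (75,370) off to the side.

```bash
python3 - <<'E'
from h import *
import pickle
c=pickle.load(open("w1.pkl","rb")); uv,P=cloud(c)
for nm,(u0,v0,u1,v1),z0,z1,zt in [("col",(285,90,360,170),192,212,202),("handle",(295,210,350,275),186,200,193)]:
    k=(uv[:,0]>=u0)&(uv[:,0]<u1)&(uv[:,1]>=v0)&(uv[:,1]<v1)&(P[:,2]>z0)&(P[:,2]<z1)
    Q=P[k]; u=uv[k]; print(nm,k.sum(),np.median(Q[:,2]),"mid",((Q.min(0)+Q.max(0))/2).round(1),"med",np.median(Q,0).round(1),np.ptp(Q,axis=0).round(1), "px",u.mean(0))
k=(uv[:,0]>=290)&(uv[:,0]<350)&(uv[:,1]>=340)&(uv[:,1]<395)&(P[:,2]>128)&(P[:,2]<170)
Q=P[k];print("eye",k.sum(),Q.mean(0).round(1),Q.min(0).round(1),Q.max(0).round(1))
E
```

```text
col 923 201.54188197713185 mid [538.4 -24.1 199. ] med [538.1 -24.  201.5] [16.9 17.2 11.1] px [320.20801733 136.41061755]
handle 126 186.3415071124748 mid [603.2 -49.4 186.8] med [603.4 -49.2 186.3] [11.5 11.1  1.6] px [322.07142857 256.8015873 ]
eye 1604 [697.7 -88.1 144.6] [ 676.  -106.5  129. ] [714.6 -70.3 157.7]
```

Emit:
{"name": "drive_tool", "arguments": {"commands": [{"travel": [-5.4, -2, 30], "rotation": [0, 0, 0], "claw": 0.2}, {"travel": [-5.4, -2, 60], "rotation": [0, 0, 0], "claw": 0.2}, {"travel": [-5.4, -2, 85], "rotation": [0, 0, 0], "claw": 0.2}, {"travel": [-5.4, -2, 105], "rotation": [0, 0, 0], "claw": 0.2}, {"travel": [-5.4, -2, 109], "rotation": [0, 0, 0], "claw": 0.2}]}}

```text
t: 2.15
eef_pos: [600.6, -46.0, 158.8]
orientation: [-0.004, 0.188, 0.982, -0.0]
wrist_force: [-0.2, 0.0, -0.3]
finger_gap: 0.401
grip_force: 0.0
```

```bash
cat > swing.py <<'E'
from h import *
C=np.array([538.3,-24.0])
def pose(a,z=162,r=70):
    "tool over the handle for world arm angle a, y tangential"
    y=np.array([-np.sin(a),np.cos(a),0]); zz=np.array([0,0,-1.]); x=np.cross(y,zz)
    return np.array([*(C+r*np.array([np.cos(a),np.sin(a)])),z]),np.c_[x,y,zz]
def chain(a0,steps,z=162):
    "poses for steps relative to the pose at a0"
    p0,R0=pose(a0,z)
    for a in steps:
        p,Rt=pose(a,z); print(round(a,3),"travel",(R0.T@(p-p0)).round(1),"rotation",R.from_matrix(R0.T@Rt).as_rotvec().round(3))
E
python3 - <<'E'
from swing import *
print({k:np.round(sense()[k],2) for k in("eef_pos","orientation","wrist_force","finger_gap")})
chain(0,-np.arange(1,6)*.1); chain(0,-np.arange(1,6)*.02)
E
```

```text
{'eef_pos': array([600.63, -46.05, 158.81]), 'orientation': array([-0.  ,  0.19,  0.98, -0.  ]), 'wrist_force': array([-0.18,  0.04, -0.34]), 'finger_gap': np.float64(0.4)}
-0.1 travel [ 0.3 -7.   0. ] rotation [0.  0.  0.1]
-0.2 travel [  1.4 -13.9   0. ] rotation [0.  0.  0.2]
-0.3 travel [  3.1 -20.7   0. ] rotation [0.  0.  0.3]
-0.4 travel [  5.5 -27.3   0. ] rotation [0.  0.  0.4]
-0.5 travel [  8.6 -33.6   0. ] rotation [0.  0.  0.5]
-0.02 travel [ 0.  -1.4  0. ] rotation [0.   0.   0.02]
-0.04 travel [ 0.1 -2.8  0. ] rotation [0.   0.   0.04]
-0.06 travel [ 0.1 -4.2  0. ] rotation [0.   0.   0.06]
-0.08 travel [ 0.2 -5.6  0. ] rotation [0.   0.   0.08]
-0.1 travel [ 0.3 -7.   0. ] rotation [0.  0.  0.1]
```

Emit:
{"name": "drive_tool", "arguments": {"commands": [{"travel": [-2, -5.6, -3], "rotation": [0, 0, 0.08], "claw": 0.2}, {"travel": [-3, -11.2, -3], "rotation": [0, 0, 0.16], "claw": 0.2}, {"travel": [-2, -16.6, -3], "rotation": [0, 0, 0.24], "claw": 0.2}, {"travel": [-0.5, -22, -3], "rotation": [0, 0, 0.32], "claw": 0.2}, {"travel": [1.5, -27.3, -3], "rotation": [0, 0, 0.4], "claw": 0.2}]}}

```text
t: 2.57
eef_pos: [591.8, -70.9, 167.7]
orientation: [0.001, 0.381, 0.925, 0.001]
wrist_force: [2.8, 3.5, -1.5]
finger_gap: 0.4
grip_force: 1.8
```

Emit:
{"name": "drive_tool", "arguments": {"commands": [{"travel": [0.2, -5.6, 0], "rotation": [0, 0, 0.08], "claw": 0.2}, {"travel": [0.9, -11.2, 0], "rotation": [0, 0, 0.16], "claw": 0.2}, {"travel": [2, -16.6, 0], "rotation": [0, 0, 0.24], "claw": 0.2}, {"travel": [3.5, -22, 0], "rotation": [0, 0, 0.32], "claw": 0.2}]}}

```text
t: 2.9
eef_pos: [574.0, -84.6, 167.8]
orientation: [0.001, 0.524, 0.852, 0.001]
wrist_force: [3.7, 0.5, -2.4]
finger_gap: 0.397
grip_force: 1.7
```

```bash
python3 - <<'E'
from swing import *
import pickle
c=camera("wrist"); pickle.dump(c,open("w2.pkl","wb")); cv2.imwrite("pics/w2.png",c["pixels"])
st=sense(); d=st["eef_pos"][:2]-C; y=rot(st["orientation"])[:,1]
print(st["eef_pos"],"r",np.hypot(*d),"ang",np.arctan2(d[1],d[0]),"tool ang",np.arctan2(-y[0],y[1]),st["wrist_force"])
E
```

```text
[573.29625822 -85.14669274 167.8796661 ] r 70.45321939137999 ang -1.0509688244224278 tool ang -1.1076675754651268 [ 1.70722006 -0.3350548  -0.72680384]
```

View pics/w2.png

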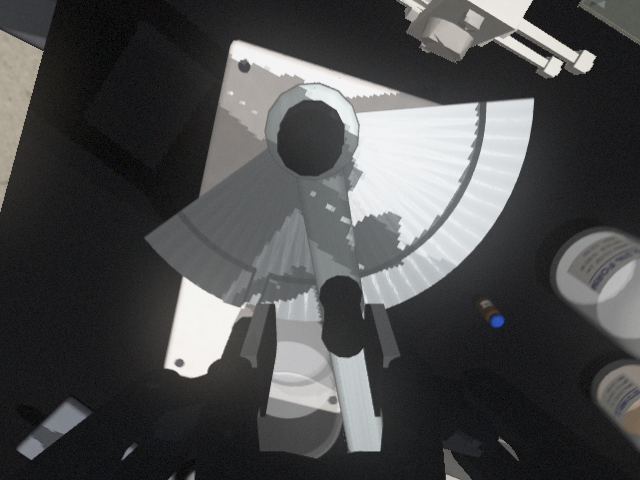

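The view shows the handle (342,310) lying against the right pad, and a gap in the plate's track near (258,285), which is probably the notch, on the way towards the beaker (300,400).

```bash
python3 - <<'E'
from swing import *
import pickle
c=pickle.load(open("w2.pkl","rb"))
M=rot(c["attitude"]);o=np.array(c["xyz"])
def onz(px,z):
    n=cv2.undistortPoints(np.array([[px]],float),c["camera_matrix"],c["dist"])[0,0]; d=M@[*n,1]; return o+d*(z-o[2])/d[2]
for px,z in [((258,285),109),((250,300),109),((342,292),185),((311,138),202)]:
    p=onz(px,z); d=p[:2]-C; print(px,p.round(1),"r",np.hypot(*d).round(1),"ang",np.arctan2(d[1],d[0]).round(3))
im=c["pixels"][225:345,200:360]; cv2.imwrite("pics/w2c.png",cv2.resize(cv2.convertScaleAbs(im,alpha=1.6),(640,480),interpolation=cv2.INTER_CUBIC))
E
```

```text
(258, 285) [ 548.5 -110.4  109. ] r 87.0 ang -1.453
(250, 300) [ 548.2 -120.4  109. ] r 97.0 ang -1.468
(342, 292) [570.3 -63.7 185. ] r 51.0 ang -0.893
(311, 138) [538.4 -22.1 202. ] r 1.9 ang 1.541
```

View pics/w2c.png

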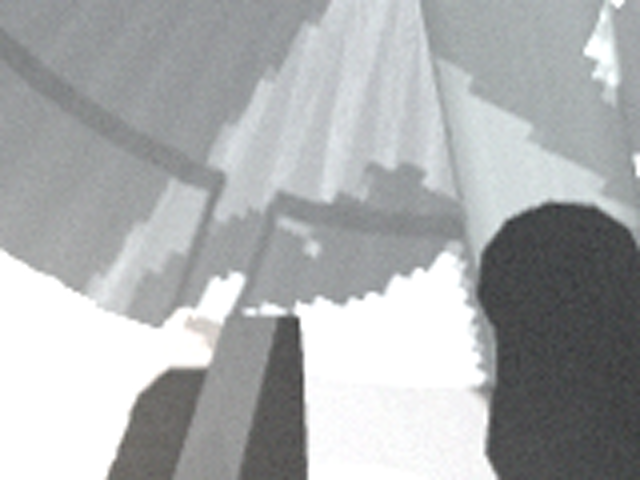

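Emit:
{"name": "drive_tool", "arguments": {"commands": [{"travel": [0.2, -5.6, 2], "rotation": [0, 0, 0.08], "claw": 0.2}, {"travel": [0.9, -11.2, 2], "rotation": [0, 0, 0.16], "claw": 0.2}, {"travel": [2, -16.6, 2], "rotation": [0, 0, 0.24], "claw": 0.2}, {"travel": [2.5, -18.7, 2], "rotation": [0, 0, 0.27], "claw": 0.2}, {"travel": [3.1, -20.7, 2], "rotation": [0, 0, 0.3], "claw": 0.2}]}}

```text
t: 3.37
eef_pos: [555.7, -91.3, 167.5]
orientation: [0.003, 0.644, 0.765, 0.002]
wrist_force: [8.0, 0.8, 2.4]
finger_gap: 0.397
grip_force: 3.9
```

Emit:
{"name": "drive_tool", "arguments": {"commands": [{"travel": [0, -2.1, 0], "rotation": [0, 0, 0.03], "claw": 0.2}, {"travel": [0.1, -4.2, 0], "rotation": [0, 0, 0.06], "claw": 0.2}, {"travel": [0.3, -6.3, 0], "rotation": [0, 0, 0.09], "claw": 0.2}, {"travel": [0.5, -8.4, 0], "rotation": [0, 0, 0.12], "claw": 0.2}]}}

```text
t: 3.7
eef_pos: [547.5, -92.6, 167.5]
orientation: [0.003, 0.688, 0.725, 0.002]
wrist_force: [8.0, -1.2, 2.0]
finger_gap: 0.402
grip_force: 3.9
```

Emit:
{"name": "drive_tool", "arguments": {"commands": [{"travel": [0, -1.4, 0], "rotation": [0, 0, 0.02], "claw": 0.2}, {"travel": [0.1, -2.8, 0], "rotation": [0, 0, 0.04], "claw": 0.2}, {"travel": [0.1, -4.2, 0], "rotation": [0, 0, 0.06], "claw": 0.2}]}}

```text
t: 3.95
eef_pos: [543.3, -92.9, 167.5]
orientation: [0.003, 0.71, 0.705, 0.002]
wrist_force: [7.6, -1.3, 1.8]
finger_gap: 0.401
grip_force: 3.9
```

```bash
cat > chk.py <<'E'
from swing import *
import pickle,sys
st=sense(); d=st["eef_pos"][:2]-C; y=rot(st["orientation"])[:,1]
print(st["t"],st["eef_pos"].round(1),"r",np.hypot(*d).round(1),"ang",np.arctan2(d[1],d[0]).round(3),"tool ang",np.arctan2(-y[0],y[1]).round(3),st["wrist_force"].round(1),st["grip_force"])
c=camera("wrist"); pickle.dump(c,open(sys.argv[1]+".pkl","wb")); cv2.imwrite("pics/"+sys.argv[1]+".png",c["pixels"])
E
python3 chk.py w3; python3 - <<'E'
from swing import *
import pickle
c=pickle.load(open("w3.pkl","rb")); uv,P=cloud(c); d=P[:,:2]-C; r=np.hypot(*d.T); a=np.arctan2(d[:,1],d[:,0])
k=(r>25)&(r<58)&(P[:,2]>130)&(P[:,2]<165); print("arm bar top z",np.median(P[k,2]),"ang",np.median(a[k]),k.sum())
k=(r<12)&(P[:,2]>195); print("col",np.median(P[k],0))
E
```

```text
3.95 [543.3 -92.9 167.5] r 69.1 ang -1.499 tool ang -1.578 [ 7.6 -1.3  1.8] 3.868619743734598
arm bar top z 145.79052349581767 ang -1.3703445376620995 3554
col [538.69571679 -23.21356734 201.56650835]
```

```bash
cat > arm.py <<'E'
from swing import *
import pickle,sys
for n in sys.argv[1:]:
    c=pickle.load(open(n+".pkl","rb")); uv,P=cloud(c); d=P[:,:2]-C; r=np.hypot(*d.T); a=np.arctan2(d[:,1],d[:,0])
    k=(r>25)&(r<58)&(P[:,2]>130)&(P[:,2]<165); a0=np.median(a[k])
    k&=abs(a-a0)*r<7; h=(r>60)&(r<80)&(P[:,2]>170)&(P[:,2]<205)&(abs(a-a0)*r<12); e=(r>85)&(r<150)&(P[:,2]>130)&(P[:,2]<165)&(abs(a-a0)*r<7)
    tr=(r>60)&(r<85)&(P[:,2]>95)&(P[:,2]<122)
    print(n,"bar z",np.median(P[k,2]).round(2),"ang",np.median(a[k]).round(3),"outer z",np.median(P[e,2]).round(2),np.median(a[e]).round(3),"handle z",np.percentile(P[h,2],[50,90]).round(1) if h.any() else None,"plate z",np.median(P[tr,2]).round(2))
E
python3 arm.py w1 w2 w3 top0
```

```text
w1 bar z 146.06 ang -0.374 outer z 145.96 -0.374 handle z [184.8 186.3] plate z 101.55
w2 bar z 146.15 ang -0.924 outer z 146.24 -0.929 handle z [185.3 197.9] plate z 101.6
w3 bar z 146.03 ang -1.369 outer z 146.13 -1.381 handle z [185.3 198.5] plate z 101.64
top0 bar z 145.19 ang -0.338 outer z 144.24 -0.332 handle z [183.9 186.9] plate z 102.22
```

```bash
python3 - <<'E'
from swing import *
import pickle
for n in ["w1","w2","w3"]:
    c=pickle.load(open(n+".pkl","rb")); uv,P=cloud(c); d=P[:,:2]-C; r=np.hypot(*d.T); a=np.arctan2(d[:,1],d[:,0])
    k=(P[:,2]>90)&(P[:,2]<125)&(abs(a)<2.2)
    print(n,[(r0,np.median(P[k&(r>=r0)&(r<r0+3),2]).round(1),(k&(r>=r0)&(r<r0+3)).sum()) for r0 in range(70,108,3)])
    k&=(r>89)&(r<96); print([(round(a0,2),np.median(P[k&(a>=a0)&(a<a0+.03),2]).round(1)) for a0 in np.arange(-1.9,-1.0,.03) if (k&(a>=a0)&(a<a0+.03)).sum()>3])
    k=(r>18)&(r<170)&(P[:,2]>125)&(P[:,2]<215)&(d[:,0]*0==0); 
E
```

```text
w1 [(70, np.float64(101.2), np.int64(866)), (73, np.float64(101.3), np.int64(914)), (76, np.float64(101.2), np.int64(935)), (79, np.float64(103.6), np.int64(1748)), (82, np.float64(109.2), np.int64(1085)), (85, np.float64(109.1), np.int64(1284)), (88, np.float64(108.7), np.int64(1639)), (91, np.float64(108.8), np.int64(1667)), (94, np.float64(109.0), np.int64(1527)), (97, np.float64(109.0), np.int64(1512)), (100, np.float64(109.0), np.int64(1443)), (103, np.float64(105.5), np.int64(298)), (106, np.float64(105.3), np.int64(176))]
[(np.float64(-1.9), np.float64(109.7)), (np.float64(-1.87), np.float64(109.6)), (np.float64(-1.84), np.float64(109.5)), (np.float64(-1.81), np.float64(109.5)), (np.float64(-1.78), np.float64(109.4)), (np.float64(-1.75), np.float64(109.8)), (np.float64(-1.72), np.float64(109.5)), (np.float64(-1.69), np.float64(109.6)), (np.float64(-1.66), np.float64(109.5)), (np.float64(-1.63), np.float64(109.5)), (np.float64(-1.6), np.float64(109.4)), (np.float64(-1.57), np.float64(109.4)), (np.float64(-1.54), np.float64(109.2)), (np.float64(-1.51), np.float64(101.6)), (np.fl
[... 2209 characters left out ...]
np.float64(-1.12), np.float64(109.3)), (np.float64(-1.09), np.float64(109.3))]
w3 [(70, np.float64(101.3), np.int64(1955)), (73, np.float64(101.3), np.int64(2040)), (76, np.float64(101.3), np.int64(2077)), (79, np.float64(104.1), np.int64(4660)), (82, np.float64(109.3), np.int64(2462)), (85, np.float64(109.3), np.int64(2513)), (88, np.float64(109.3), np.int64(2602)), (91, np.float64(109.3), np.int64(2644)), (94, np.float64(109.3), np.int64(2647)), (97, np.float64(109.3), np.int64(2633)), (100, np.float64(109.3), np.int64(2510)), (103, np.float64(108.8), np.int64(203)), (106, np.float64(nan), np.int64(0))]
  return _methods._mean(a, axis=axis, dtype=dtype,
  ret = ret.dtype.type(ret / rcount)
```

View pics/w3.png

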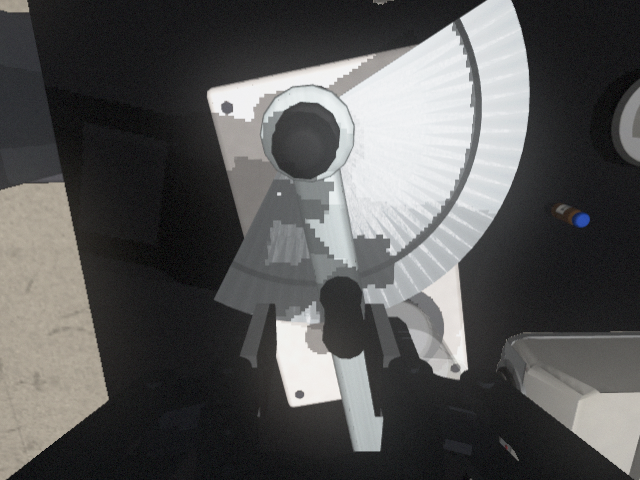

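Emit:
{"name": "drive_tool", "arguments": {"commands": [{"travel": [0, -1.4, 0], "rotation": [0, 0, 0.02], "claw": 0.2}, {"travel": [0.1, -2.8, 0], "rotation": [0, 0, 0.04], "claw": 0.2}, {"travel": [0.1, -4.2, 0], "rotation": [0, 0, 0.06], "claw": 0.2}, {"travel": [0.2, -5.6, 0], "rotation": [0, 0, 0.08], "claw": 0.2}]}}

```text
t: 4.33
eef_pos: [537.4, -92.3, 166.6]
orientation: [0.002, 0.737, 0.675, 0.002]
wrist_force: [12.7, 1.6, 0.3]
finger_gap: 0.399
grip_force: 6.5
```

Emit:
{"name": "drive_tool", "arguments": {"commands": [{"travel": [0, -0.7, 0], "rotation": [0, 0, 0.01], "claw": 0.2}, {"travel": [0, -1.4, 0], "rotation": [0, 0, 0.02], "claw": 0.2}]}}

```text
t: 4.5
eef_pos: [537.1, -91.9, 166.6]
orientation: [0.003, 0.744, 0.668, 0.004]
wrist_force: [17.6, 0.7, -2.5]
finger_gap: 0.404
grip_force: 8.7
```

```bash
python3 chk.py w4; python3 arm.py w4
```

```text
4.5 [537.1 -91.9 166.6] r 67.9 ang -1.588 tool ang -1.678 [17.6  0.7 -2.5] 8.732198551297188
w4 bar z 138.16 ang -1.449 outer z 138.28 -1.467 handle z [178.2 200. ] plate z 101.66
```

The arm has dropped: its bar fell from 146 to 138 and the force rose. I'm backing the pad off, then lifting clear.

Emit:
{"name": "drive_tool", "arguments": {"commands": [{"travel": [0, 5, 0], "rotation": [0, 0, 0], "claw": 0.2}, {"travel": [0, 10, 0], "rotation": [0, 0, 0], "claw": 0.1}, {"travel": [0, 10, -25], "rotation": [0, 0, 0], "claw": -0.2}, {"travel": [0, 10, -65], "rotation": [0, 0, 0], "claw": -0.5}, {"travel": [0, 10, -105], "rotation": [0, 0, 0], "claw": -0.5}]}}

```text
t: 4.97
eef_pos: [543.2, -93.4, 269.6]
orientation: [-0.002, 0.744, 0.668, -0.001]
wrist_force: [1.0, -0.0, 0.2]
finger_gap: 0.75
grip_force: 0.0
```

Emit:
{"name": "drive_tool", "arguments": {"commands": [{"travel": [0, 0, 0], "rotation": [0, 0, 0], "claw": -0.5}, {"travel": [0, 0, 0], "rotation": [0, 0, 0], "claw": -0.5}]}}

```text
t: 5.13
eef_pos: [544.9, -93.9, 272.9]
orientation: [0.002, 0.744, 0.668, 0.001]
wrist_force: [0.1, 0.5, -1.1]
finger_gap: 0.748
grip_force: 0.0
```

```bash
python3 chk.py w5; python3 arm.py w5; python3 - <<'E'
from swing import *
import pickle
c=pickle.load(open("w5.pkl","rb"))
a=-1.46;e=C+175*np.array([np.cos(a),np.sin(a)]); p=proj(c,[*e,141])[0]; print("expected eye",e,p)
uv,P=cloud(c); d=P[:,:2]-e; k=(np.hypot(*d.T)<25)&(P[:,2]>110)&(P[:,2]<165); print(k.sum(),P[k].mean(0),P[k].min(0),P[k].max(0))
x,y=int(p[0]),int(p[1]); y=min(y,400); x=min(max(x,100),540)
cv2.imwrite("pics/w5c.png",cv2.resize(c["pixels"][y-75:y+75,x-100:x+100],(800,600),interpolation=cv2.INTER_CUBIC)); print(x,y)
E
```

```text
5.1333 [544.9 -93.9 272.9] r 70.2 ang -1.477 tool ang -1.679 [ 0.1  0.5 -1.1] 0.0
w5 bar z 138.14 ang -1.45 outer z 138.15 -1.449 handle z [177.1 178.6] plate z 101.62
expected eye [ 557.64971147 -197.9269636 ] [350.69504735 352.15178022]
1539 [ 555.37496899 -194.69864999  136.73749761] [ 538.32491378 -214.42044216  121.28136596] [ 572.94551154 -173.08745453  150.36097462]
350 352
```

View pics/w5c.png

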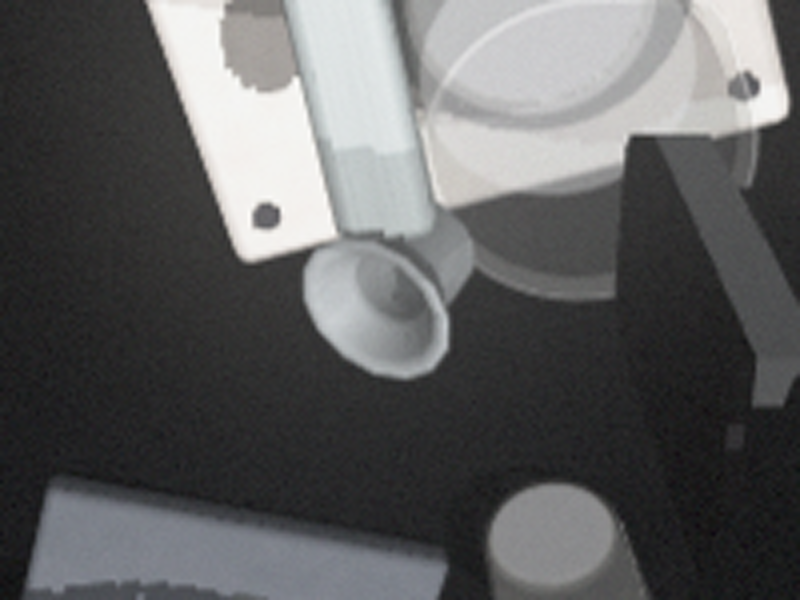

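The crop shows the eye's cone-shaped mouth with its rim centred at crop (377,307), which is image pixel (344,354). The arm is still seated over the beaker.

```bash
cat > ring.py <<'E'
from h import *
import pickle
def ring(c,ctr,u,e1,rim=16.5):
    "centre of a flat ring normal to u, near ctr: iterates plane offset and in-plane circle fit of the rim points"
    uv,P=cloud(c); e1=e1-u*(e1@u); e1/=np.linalg.norm(e1); e2=np.cross(u,e1); ctr=np.array(ctr,float)
    Q=P[np.linalg.norm(P-ctr,axis=1)<28]
    for i in range(12):
        L=(Q-ctr)@np.c_[e1,e2,u]; rr=np.hypot(L[:,0],L[:,1])
        k=(abs(L[:,2])<6)&(rr>11)&(rr<20)
        w=np.percentile(L[k,2],80)
        k=(abs(L[:,2]-w)<1.6)&(rr<21)&(rr>10)
        h=cv2.convexHull(L[k][:,:2].astype(np.float32)); (cx,cy),rad=cv2.minEnclosingCircle(h); 
        ctr=ctr+.6*(cx*e1+cy*e2)+w*u
    return ctr,rad,k.sum(),np.c_[e1,e2,u]
E
python3 - <<'E'
from ring import *
c=pickle.load(open("w5.pkl","rb"))
a=-1.45; l=np.array([np.sin(a),-np.cos(a),0]); rad_=np.array([np.cos(a),np.sin(a),0]); u=.5*l+np.array([0,0,.866])
ctr,r,n,F=ring(c,(556,-196,137),u,rad_); print("eye",ctr.round(1),"radius",r,n,"px",proj(c,ctr), "px of 556,-196,137",proj(c,(556,-196,137)))
d=ctr[:2]-np.array([538.3,-24]); print("r",np.hypot(*d),"ang",np.arctan2(d[1],d[0]))
# residual plane tilt check
uv,P=cloud(c); L=(P-ctr)@F; rr=np.hypot(L[:,0],L[:,1]); k=(rr>13)&(rr<16)&(abs(L[:,2])<4)
A=np.c_[L[k][:,:2],np.ones(k.sum())]; print("tilt/offset",np.linalg.lstsq(A,L[k,2],rcond=None)[0],k.sum())
ell=[ctr+16.5*(np.cos(t)*F[:,0]+np.sin(t)*F[:,1]) for t in np.linspace(0,6.28,60)]
im=c["pixels"].copy(); im=cv2.resize(im[300:410,290:410],None,fx=4,fy=4,interpolation=cv2.INTER_CUBIC)
for p in proj(c,np.array(ell)): cv2.circle(im,(int((p[0]-290)*4+2),int((p[1]-300)*4+2)),1,(0,0,255),-1)
cv2.imwrite("pics/eyefit.png",im)
E
```

```text
eye [ 550.5 -197.1  141.2] radius 17.45488166809082 428 px [[341.35504309 352.29141055]] px of 556,-196,137 [[347.99491085 347.32680771]]
r 173.5321595412913 ang -1.500714429909258
tilt/offset [ 0.02546817 -0.00599941 -0.76102375] 321
```

View pics/eyefit.png

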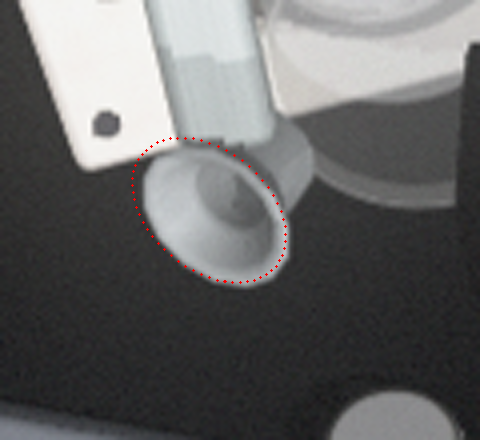

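The eye fit lies about 1 px up and left of the visible rim, so I'll use the pixel centre (343.4,353) with the fitted plane. Next: plan the hover over the probe.

```bash
cat >> h.py <<'E'
def axpose(mouth,u,s,yref):
    "TCP s mm up the axis u from mouth, tool z=-u, tool y nearest yref"
    z=-u/np.linalg.norm(u); y=np.array(yref,float); y-=z*(y@z); y/=np.linalg.norm(y)
    return np.array(mouth)+s*u, np.c_[np.cross(y,z),y,z]
E
python3 - <<'E'
from ring import *
c=pickle.load(open("w5.pkl","rb"))
a=-1.46; l=np.array([np.sin(a),-np.cos(a),0]); u=.5*l+np.array([0,0,.866])
p0=np.array([550.5,-197.1,141.2])-.4*u
M=rot(c["attitude"]);o=np.array(c["xyz"]); n=cv2.undistortPoints(np.array([[[343.4,353.0]]]),c["camera_matrix"],c["dist"])[0,0]; d=M@[*n,1]
print("eye",(o+d*((p0-o)@u)/(d@u)).round(1))
print("joints",sense()["joints"].round(2))
yaw=-.333; up=np.array([-np.sin(np.radians(35))*np.cos(yaw),-np.sin(np.radians(35))*np.sin(yaw),np.cos(np.radians(35))])
m=np.array([495.5-20*np.cos(yaw),-395-20*np.sin(yaw),118]); print("rest mouth",m,up)
p,Rt=axpose(m,up,130,(-np.sin(yaw),np.cos(yaw),0)); print(p); plan(p,Rt,3)
E
```

```text
eye [ 552.  -197.7  141.5]
joints [-0.24  0.12  1.25  0.    1.77 -0.13]
rest mouth [ 476.59868083 -388.46240614  118.        ] [-0.54206756  0.18749049  0.81915204]
[ 406.12989741 -364.08864252  224.48976576]
travel [-94.6 -36.   15.2] rotation [-0.137 -0.171 -0.434] rows>= 3.9
travel [-66.9 -74.3  21.7] rotation [-0.137 -0.171 -0.434] rows>= 3.9
travel [-25.4 -97.5  17.8] rotation [-0.137 -0.171 -0.434] rows>= 3.9
```

Emit:
{"name": "drive_tool", "arguments": {"commands": [{"travel": [-24, -9, 4], "rotation": [-0.034, -0.043, -0.108], "claw": -0.5}, {"travel": [-48, -18, 8], "rotation": [-0.068, -0.086, -0.216], "claw": -0.5}, {"travel": [-71, -27, 11], "rotation": [-0.103, -0.128, -0.325], "claw": -0.5}, {"travel": [-94.6, -36, 15.2], "rotation": [-0.137, -0.171, -0.434], "claw": -0.5}]}}

```text
t: 5.52
eef_pos: [497.1, -184.3, 252.2]
orientation: [0.107, 0.576, 0.81, -0.019]
wrist_force: [0.7, -0.6, 0.0]
finger_gap: 0.749
grip_force: 0.0
```

Emit:
{"name": "drive_tool", "arguments": {"commands": [{"travel": [-17, -18, 5], "rotation": [-0.034, -0.043, -0.108], "claw": -0.5}, {"travel": [-33, -37, 11], "rotation": [-0.068, -0.086, -0.216], "claw": -0.5}, {"travel": [-50, -56, 16], "rotation": [-0.103, -0.128, -0.325], "claw": -0.5}, {"travel": [-66.9, -74.3, 21.7], "rotation": [-0.137, -0.171, -0.434], "claw": -0.5}]}}

```text
t: 5.85
eef_pos: [451.3, -273.2, 237.0]
orientation: [0.206, 0.38, 0.901, -0.034]
wrist_force: [0.4, -0.4, 0.4]
finger_gap: 0.752
grip_force: 0.0
```

```bash
python3 - <<'E'
from h import *
print("joints",sense()["joints"].round(2),sense()["eef_pos"].round(1),sense()["wrist_force"].round(1))
yaw=-.333; up=np.array([-.54207,.18749,.81915]); m=np.array([476.6,-388.5,118])
p,Rt=axpose(m,up,130,(-np.sin(yaw),np.cos(yaw),0)); plan(p,Rt,1)
E
```

```text
joints [-0.63 -0.27  1.73  0.03  1.26 -1.4 ] [ 451.3 -273.2  237. ] [ 0.4 -0.4  0.4]
travel [-27.6 -97.2  15.7] rotation [-0.136 -0.175 -0.433] rows>= 3.9
```

Emit:
{"name": "drive_tool", "arguments": {"commands": [{"travel": [-7, -24, 4], "rotation": [-0.034, -0.043, -0.108], "claw": -0.3}, {"travel": [-14, -48, 8], "rotation": [-0.068, -0.086, -0.216], "claw": -0.3}, {"travel": [-21, -73, 12], "rotation": [-0.103, -0.13, -0.325], "claw": -0.2}, {"travel": [-27.6, -97.2, 15.7], "rotation": [-0.136, -0.175, -0.433], "claw": -0.2}, {"travel": [-27.6, -97.2, 15.7], "rotation": [-0.136, -0.175, -0.433], "claw": -0.2}]}}

```text
t: 6.27
eef_pos: [405.1, -364.7, 223.9]
orientation: [0.296, 0.16, 0.94, -0.05]
wrist_force: [0.3, 0.3, 0.4]
finger_gap: 0.601
grip_force: 0.0
```

```bash
python3 chk.py w6; python3 - <<'E'
from ring import *
print(sense()["joints"].round(2))
c=pickle.load(open("w6.pkl","rb")); up=np.array([-.54207,.18749,.81915]); m=np.array([476.6,-388.5,118])
uv,P=cloud(c); e1=np.array([.327,.945,0]); e2=np.cross(up,e1); F=np.c_[e1,e2,up]; L=(P-m)@F
k=(np.hypot(L[:,0],L[:,1])<25)&(L[:,2]>-10)&(L[:,2]<75)
for w in range(-9,72,3):
    q=L[k&(L[:,2]>=w)&(L[:,2]<w+3)]
    if len(q)>5: print(w,len(q),"e1",np.percentile(q[:,0],[3,97]).round(1),"e2",np.percentile(q[:,1],[3,97]).round(1))
im=c["pixels"].copy()
for s in (0,6,56,65):
    for p in proj(c,m+up*s): cv2.drawMarker(im,tuple(int(v) for v in p),(0,0,255),0,8)
cv2.imwrite("pics/w6m.png",im)
E
```

```text
6.2667 [ 405.1 -364.7  223.9] r 365.8 ang -1.943 tool ang -0.337 [0.3 0.3 0.4] 0.0
[-0.98 -0.28  1.83  0.4   1.12 -2.31]
-3 54 e1 [-16.6  14. ] e2 [-9.7 14.9]
0 54 e1 [-16.5  13.9] e2 [-9.7 16. ]
3 328 e1 [-14.8  12.3] e2 [-3.9 16.1]
6 318 e1 [-14.1  11.5] e2 [-4.8 15.3]
9 30 e1 [-8.7  6.6] e2 [ 6.2 10.6]
12 26 e1 [-8.1  6. ] e2 [ 6.9 10.8]
15 8 e1 [-8.   2.8] e2 [ 7.4 10.9]
18 55 e1 [-9.3  7.3] e2 [ 5.2 11.1]
21 12 e1 [-9.2  6.1] e2 [ 4.4 10.7]
24 74 e1 [-10.1   8.1] e2 [ 1.8 11.1]
27 40 e1 [-10.2   6.7] e2 [ 1.4 10.9]
30 38 e1 [-8.7  7.2] e2 [ 4.2 10.8]
33 38 e1 [-8.7  5.9] e2 [ 6.4 10.9]
36 40 e1 [-7.9  6.4] e2 [ 6.3 10.7]
39 11 e1 [-8.2  3.2] e2 [ 6.8 10.9]
42 68 e1 [-9.6  7.4] e2 [ 4.4 11. ]
45 23 e1 [-7.4  6.7] e2 [ 6.8 11.3]
48 89 e1 [-10.1   8.3] e2 [ 0.7 11.1]
51 62 e1 [-9.4  7.2] e2 [ 3.4 10.8]
54 338 e1 [-8.8  7. ] e2 [-3.2 10. ]
57 46 e1 [-6.7  5.6] e2 [0.2 8.6]
60 31 e1 [-5.8  3.5] e2 [3.7 7.3]
63 277 e1 [-5.3  3.9] e2 [-2.5  7. ]
66 24 e1 [-5.1  3.5] e2 [-2.1  6.8]
```

View pics/w6m.png

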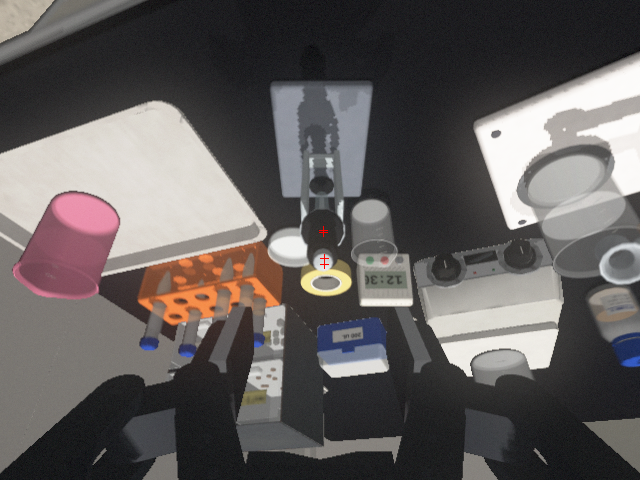

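The view shows the probe's cap and plug at (323,240) between the open fingers and the eye at (625,262). The marks agree to about 2 mm.

```bash
python3 - <<'E'
from h import *
yaw=-.333; up=np.array([-.54207,.18749,.81915]); m=np.array([474.8,-388.9,116.9])
for s in (60,17):
    p,Rt=axpose(m,up,s,(-np.sin(yaw),np.cos(yaw),0)); plan(p,Rt,1)
E
```

```text
travel [-0.2  0.6 69.4] rotation [ 0.    -0.     0.002] rows>= 1.7
travel [ -0.3   0.6 112.4] rotation [ 0.    -0.     0.002] rows>= 2.7
```

Emit:
{"name": "drive_tool", "arguments": {"commands": [{"travel": [-0.3, 0.6, 35], "rotation": [0, 0, 0], "claw": -0.2}, {"travel": [-0.3, 0.6, 65], "rotation": [0, 0, 0], "claw": -0.2}, {"travel": [-0.3, 0.6, 90], "rotation": [0, 0, 0], "claw": -0.2}, {"travel": [-0.3, 0.6, 108], "rotation": [0, 0, 0], "claw": -0.2}, {"travel": [-0.3, 0.6, 112.4], "rotation": [0, 0, 0], "claw": -0.2}]}}

```text
t: 6.73
eef_pos: [467.9, -382.2, 129.0]
orientation: [0.294, 0.162, 0.941, -0.047]
wrist_force: [-0.2, -0.1, -0.4]
finger_gap: 0.602
grip_force: 0.0
```

Emit:
{"name": "drive_tool", "arguments": {"commands": [{"travel": [0, 0, 0], "rotation": [0, 0, 0], "claw": 0.2}, {"travel": [0, 0, 0], "rotation": [0, 0, 0], "claw": 0.4}, {"travel": [0, 0, 0], "rotation": [0, 0, 0], "claw": 0.55}, {"travel": [0, 0, 0], "rotation": [0, 0, 0], "claw": 0.7}, {"travel": [0, 0, 0], "rotation": [0, 0, 0], "claw": 0.8}], "squeeze": 40}}

```text
t: 7.15
eef_pos: [468.3, -384.7, 136.1]
orientation: [0.298, 0.161, 0.94, -0.05]
wrist_force: [-2.6, 2.6, 3.5]
finger_gap: 0.197
grip_force: 39.0
```

```bash
python3 - <<'E'
from h import *
st=sense();print({k:np.round(st[k],2) for k in("t","eef_pos","wrist_force","torque","finger_gap","grip_force","joints")})
up=np.array([-.54207,.18749,.81915]); m=np.array([474.8,-388.9,116.9]); print("tcp rel mouth along/axis",(st["eef_pos"]-m)@up,(st["eef_pos"]-m)-((st["eef_pos"]-m)@up)*up)
E
```

```text
{'t': np.float64(7.15), 'eef_pos': array([ 468.28, -384.68,  136.14]), 'wrist_force': array([-2.61,  2.57,  3.5 ]), 'torque': array([0.28, 0.3 , 0.01]), 'finger_gap': np.float64(0.2), 'grip_force': np.float64(38.98), 'joints': array([-0.89, -0.04,  1.79,  0.4 ,  0.89, -2.29])}
tcp rel mouth along/axis 20.087180434535554 [4.37304746 0.45539268 2.78964071]
```

Emit:
{"name": "drive_tool", "arguments": {"commands": [{"travel": [0, 0, -10], "rotation": [0, 0, 0], "claw": 0.9}, {"travel": [0, 0, -30], "rotation": [0, 0, 0], "claw": 0.9}, {"travel": [0, 0, -55], "rotation": [0, 0, 0], "claw": 0.9}, {"travel": [0, 0, -80], "rotation": [0, 0, 0], "claw": 0.9}, {"travel": [0, 0, -105], "rotation": [0, 0, 0], "claw": 0.9}], "squeeze": 60}}

```text
t: 7.57
eef_pos: [410.5, -364.1, 222.1]
orientation: [0.297, 0.161, 0.94, -0.05]
wrist_force: [0.3, 0.5, 0.2]
finger_gap: 0.192
grip_force: 59.0
```

Emit:
{"name": "drive_tool", "arguments": {"commands": [{"travel": [0, 0, -20], "rotation": [0, 0, 0], "claw": 0.9}, {"travel": [0, 0, -40], "rotation": [0, 0, 0], "claw": 0.9}, {"travel": [0, 0, -50], "rotation": [0, 0, 0], "claw": 0.9}, {"travel": [0, 0, -50], "rotation": [0, 0, 0], "claw": 0.9}, {"travel": [0, 0, -50], "rotation": [0, 0, 0], "claw": 0.9}]}}

```text
t: 7.98
eef_pos: [384.1, -355.1, 261.5]
orientation: [0.297, 0.162, 0.94, -0.05]
wrist_force: [0.7, -0.6, -0.1]
finger_gap: 0.193
grip_force: 59.0
```

```bash
cat > probe.py <<'E'
from h import *
import pickle,sys
"probe axis in the tool frame from the named cameras: cap side points fitted, then shaft/collar extents"
st=sense(); T=rot(st["orientation"]); p=np.array(st["eef_pos"])
print(st["t"],p.round(1),st["wrist_force"].round(1),st["finger_gap"],st["joints"].round(2))
for n in sys.argv[1:]:
    c=camera(n); pickle.dump(c,open("p_"+n+".pkl","wb")); cv2.imwrite("pics/p_"+n+".png",c["pixels"])
    uv,P=cloud(c); L=(P-p)@T; k=(np.hypot(L[:,0],L[:,1])<28)&(L[:,2]>5)&(L[:,2]<140); px=c["pixels"]
    print(n,k.sum(),"tcp px",proj(c,p),"tip px",proj(c,p+T@np.array([0,0,130])))
    for w in range(-45,140,6):
        q=L[(np.hypot(L[:,0],L[:,1])<28)&(L[:,2]>=w)&(L[:,2]<w+6)]
        if len(q)>3: print("  z",w+3,len(q),"x",np.percentile(q[:,0],[5,95]).round(1),"y",np.percentile(q[:,1],[5,95]).round(1))
E
python3 probe.py scene wrist
```

```text
7.9833 [ 384.1 -355.1  261.5] [ 0.7 -0.6 -0.1] 0.19330627393917005 [-1.01 -0.37  1.82  0.39  1.22 -2.29]
scene 329 tcp px [[290.8958027  238.00681454]] tip px [[325.43428614 278.73234498]]
  z -42 11 x [-13.   -8.9] y [-21.2  16.1]
  z -36 26 x [-10.6   6.3] y [-23.9  13.2]
  z -30 35 x [-10.8   7.7] y [-24.1   9.7]
  z -24 40 x [-10.8   9.5] y [-24.7   8.2]
  z -18 38 x [-10.7   9.5] y [-23.5   8.4]
  z -12 36 x [-11.1   7.6] y [-22.9  10.6]
  z -6 29 x [-10.7  10.1] y [-21.4   9.1]
  z 0 13 x [-8.1  8.3] y [-17.   -4.8]
  z 6 16 x [-3.6  9.6] y [-10.6  -3.8]
  z 12 45 x [-6.2 15. ] y [-14.9   1.7]
  z 18 40 x [-8.8 17.4] y [-15.9   2.8]
  z 24 7 x [-0.7  8.2] y [-8.  -3.5]
  z 30 12 x [-0.8  7.9] y [-7.7 -2.5]
  z 36 13 x [-0.6  9.9] y [-6.9 -1.9]
  z 42 16 x [-0.2  8.9] y [-7.4 -2.6]
  z 48 13 x [-0.9  8.2] y [-7.6 -0.8]
  z 54 14 x [-1.   6.8] y [-7.3 -1.4]
  z 60 16 x [-0.1  9.3] y [-7.3 -2.8]
  z 66 14 x [-0.9  7.7] y [-8.6 -1.6]
  z 72 13 x [-0.7  8.6] y [-9. -2.]
  z 78 11 x [-0.5 10.4] y [-7.4 -1.7]
  z 84 16 x [0.  9.3] y [-8.4 -2.1]
  z 90 14 x [-0.9  8.6] y [-7.4 -1.1]
  
[... 641 characters left out ...]
 6.4]
  z 6 204 x [ 9.8 14.1] y [-8.8  5.7]
  z 12 889 x [ 4.6 17.8] y [-13.4  10.3]
  z 18 824 x [ 4.2 19.5] y [-14.4  11.4]
  z 42 25 x [10.5 11.5] y [-4.6  1. ]
  z 48 81 x [ 8.5 11.3] y [-6.3  3.1]
  z 54 91 x [ 6.8 11.3] y [-7.   3.5]
  z 60 86 x [ 7.2 11.4] y [-6.6  3.4]
  z 66 71 x [ 7.1 11.5] y [-6.7  3.5]
  z 72 76 x [ 6.3 11.5] y [-6.8  3.8]
  z 78 68 x [ 7.8 11.6] y [-6.9  3.2]
  z 84 60 x [ 7.8 11.5] y [-6.5  3.3]
  z 90 57 x [ 6.9 11.6] y [-6.8  3.6]
  z 96 56 x [ 6.6 11.6] y [-6.8  3.7]
  z 102 45 x [ 6.7 11.6] y [-6.8  3.5]
  z 108 49 x [ 8.  11.6] y [-6.8  3.1]
  z 114 47 x [ 7.6 11.7] y [-6.9  3.2]
  z 120 36 x [ 7.4 11.8] y [-6.6  3.5]
  z 126 17 x [ 6.9 11.7] y [-6.8  3.5]
```

```bash
cat > ins.py <<'E'
from h import *
import sys
a=-1.455; l=np.array([np.sin(a),-np.cos(a),0]); ue=.5*l+np.array([0,0,np.sqrt(.75)]); yr=np.array([-np.cos(a),-np.sin(a),0])
def target(eye,gap,x0=5.2,y0=-.8,tip=130):
    p,Rt=axpose(eye,ue,tip+gap,yr); return p-Rt@np.array([x0,y0,0]),Rt
E
python3 - <<'E'
from ins import *
p,Rt=target((552.5,-197.7,141.5),30); print(p); plan(p,Rt,2)
E
```

```text
[ 477.41649605 -205.62807031  282.66406461]
travel [-22.   85.9   1.9] rotation [-0.121  0.043 -0.193] rows>= 2.1
travel [-38.3  79.3  10.6] rotation [-0.121  0.043 -0.193] rows>= 2.1
```

Emit:
{"name": "drive_tool", "arguments": {"commands": [{"travel": [-8, 30, 0], "rotation": [-0.04, 0.014, -0.064], "claw": 0.9}, {"travel": [-15, 58, 0], "rotation": [-0.08, 0.028, -0.128], "claw": 0.9}, {"travel": [-22, 85.9, 1.9], "rotation": [-0.121, 0.043, -0.193], "claw": 0.9}]}}

```text
t: 8.33
eef_pos: [431.3, -279.3, 271.6]
orientation: [0.279, 0.052, 0.959, -0.017]
wrist_force: [0.2, 0.0, -0.6]
finger_gap: 0.191
grip_force: 59.2
```

Emit:
{"name": "drive_tool", "arguments": {"commands": [{"travel": [-13, 27, 3.5], "rotation": [-0.04, 0.014, -0.064], "claw": 0.9}, {"travel": [-26, 53, 7], "rotation": [-0.08, 0.028, -0.128], "claw": 0.9}, {"travel": [-38.3, 79.3, 10.6], "rotation": [-0.121, 0.043, -0.193], "claw": 0.9}, {"travel": [-38.3, 79.3, 10.6], "rotation": [-0.121, 0.043, -0.193], "claw": 0.9}, {"travel": [-38.3, 79.3, 10.6], "rotation": [-0.121, 0.043, -0.193], "claw": 0.9}]}}

```text
t: 8.75
eef_pos: [478.2, -204.8, 282.7]
orientation: [0.258, -0.057, 0.964, 0.015]
wrist_force: [0.3, -0.5, -0.7]
finger_gap: 0.194
grip_force: 59.2
```

```bash
python3 probe.py wrist | grep -vE "z -"; python3 - <<'E'
from ins import *
from ring import *
p,Rt=target((552.5,-197.7,141.5),30); plan(p,Rt)
c=pickle.load(open("p_wrist.pkl","rb")); im=c["pixels"].copy()
ctr,r,n,F=ring(c,(552,-197.7,141.5),ue,yr); print("eye seen",ctr.round(1),r,n)
e=proj(c,(552,-197.7,141.5))[0].astype(int); print(e)
x,y=min(max(e[0],100),540),min(max(e[1],75),405)
for t in np.linspace(0,6.28,60):
    q=proj(c,ctr+16*(np.cos(t)*F[:,0]+np.sin(t)*F[:,1]))[0].astype(int); cv2.circle(im,tuple(q),0,(0,0,255),-1)
cv2.imwrite("pics/w7.png",cv2.resize(im[y-75:y+75,x-100:x+100],(800,600),interpolation=cv2.INTER_CUBIC))
E
```

```text
8.75 [ 478.2 -204.8  282.7] [ 0.3 -0.5 -0.7] 0.193671902531181 [-0.67 -0.3   1.69  0.37  1.37 -2.36]
wrist 2696 tcp px [[323.51195327 323.99408019]] tip px [[322.10693113 229.78952862]]
  z 0 290 x [ 9.7 14.5] y [-9.1  5.9]
  z 6 237 x [ 9.8 14.1] y [-9.   5.7]
  z 12 1440 x [ 4.4 18.6] y [-13.9  10.8]
  z 18 225 x [ 8.  19.8] y [-14.4  11.3]
  z 42 37 x [ 9.8 11.5] y [-4.9  1.1]
  z 48 87 x [ 8.4 11.3] y [-6.4  3.1]
  z 54 89 x [ 6.6 11.4] y [-7.   3.5]
  z 60 79 x [ 8.1 11.4] y [-6.7  3.3]
  z 66 77 x [ 6.9 11.5] y [-6.9  3.4]
  z 72 69 x [ 6.1 11.5] y [-6.9  3.6]
  z 78 69 x [ 7.4 11.6] y [-6.8  3.4]
  z 84 57 x [ 7.4 11.6] y [-6.8  3.3]
  z 90 59 x [ 6.9 11.5] y [-6.8  3.3]
  z 96 54 x [ 6.4 11.7] y [-6.9  3.4]
  z 102 47 x [ 6.1 11.5] y [-6.9  3.6]
  z 108 49 x [ 8.1 11.7] y [-6.9  3. ]
  z 114 43 x [ 7.6 11.9] y [-6.7  3.1]
  z 120 41 x [ 7.1 11.8] y [-6.8  3.2]
  z 126 6 x [ 7.1 11.6] y [-7.2  2.2]
travel [ 0.1 -0.1 -0.2] rotation [ 0.    -0.001  0.001] rows>= 0.0
eye seen [ 551.6 -198.1  141.2] 16.597198486328125 455
[319 210]
```

View pics/w7.png

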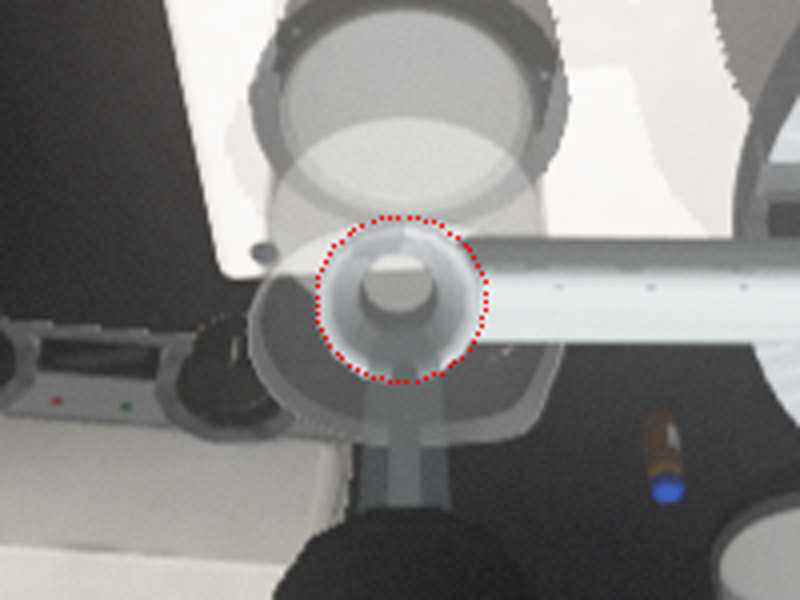

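The picture shows the probe shaft (405,420) pointing at the eye, whose rim fit is centred at crop (402,299) and matches well, with the beaker below it.

```bash
python3 - <<'E'
from ins import *
for g in (30,5,-30,-110):
    p,Rt=target((551.6,-198.1,141.2),g,5.5,-1.7); plan(p,Rt)
E
```

```text
travel [ 0.8  0.5 -0.4] rotation [ 0.    -0.001  0.001] rows>= 0.0
travel [ 0.8  0.5 24.6] rotation [ 0.    -0.001  0.001] rows>= 0.6
travel [ 0.7  0.5 59.6] rotation [ 0.    -0.001  0.001] rows>= 1.4
travel [  0.6   0.5 139.6] rotation [ 0.    -0.001  0.001] rows>= 3.3
```

Emit:
{"name": "drive_tool", "arguments": {"commands": [{"travel": [0.8, 0.5, 8], "rotation": [0, 0, 0], "claw": 0.9}, {"travel": [0.8, 0.5, 18], "rotation": [0, 0, 0], "claw": 0.9}, {"travel": [0.8, 0.5, 26], "rotation": [0, 0, 0], "claw": 0.9}, {"travel": [0.8, 0.5, 34], "rotation": [0, 0, 0], "claw": 0.9}, {"travel": [0.8, 0.5, 40], "rotation": [0, 0, 0], "claw": 0.9}]}}

```text
t: 9.22
eef_pos: [496.6, -203.1, 247.3]
orientation: [0.258, -0.056, 0.964, 0.015]
wrist_force: [-0.0, 0.5, -1.3]
finger_gap: 0.192
grip_force: 59.2
```

Emit:
{"name": "drive_tool", "arguments": {"commands": [{"travel": [0, 0, 5], "rotation": [0, 0, 0], "claw": 0.9}, {"travel": [0, 0, 10], "rotation": [0, 0, 0], "claw": 0.9}, {"travel": [0, 0, 15], "rotation": [0, 0, 0], "claw": 0.9}, {"travel": [0, 0, 20], "rotation": [0, 0, 0], "claw": 0.9}]}}

```text
t: 9.55
eef_pos: [506.9, -202.0, 231.5]
orientation: [0.259, -0.056, 0.964, 0.014]
wrist_force: [-0.1, 0.4, -0.8]
finger_gap: 0.193
grip_force: 59.2
```

```bash
python3 - <<'E'
from ins import *
st=sense();print({k:np.round(st[k],2) for k in("t","eef_pos","wrist_force","torque","grip_force")})
print("force in tool",(rot(st["orientation"]).T@st["wrist_force"]).round(1))
p,Rt=target((551.6,-198.1,141.2),-110,5.5,-1.7); plan(p,Rt)
E
```

```text
{'t': np.float64(9.55), 'eef_pos': array([ 506.85, -201.97,  231.5 ]), 'wrist_force': array([-0.13,  0.37, -0.82]), 'torque': array([0.01, 0.34, 0.04]), 'grip_force': np.float64(59.18)}
force in tool [0.5 0.4 0.7]
travel [ 0.8  0.5 80.7] rotation [-0.001  0.001  0.001] rows>= 1.9
```

Emit:
{"name": "drive_tool", "arguments": {"commands": [{"travel": [0.5, 0.3, 15], "rotation": [0, 0, 0], "claw": 0.9}, {"travel": [0.5, 0.3, 30], "rotation": [0, 0, 0], "claw": 0.9}, {"travel": [0.5, 0.3, 45], "rotation": [0, 0, 0], "claw": 0.9}, {"travel": [0.5, 0.3, 58], "rotation": [0, 0, 0], "claw": 0.9}, {"travel": [0.5, 0.3, 66], "rotation": [0, 0, 0], "claw": 0.9}]}}

```text
t: 9.97
eef_pos: [539.2, -197.6, 172.8]
orientation: [0.258, -0.056, 0.964, 0.015]
wrist_force: [-0.5, -0.6, -0.5]
finger_gap: 0.191
grip_force: 59.2
```

Emit:
{"name": "drive_tool", "arguments": {"commands": [{"travel": [0, 0, 4], "rotation": [0, 0, 0], "claw": 0.9}, {"travel": [0, 0, 8], "rotation": [0, 0, 0], "claw": 0.9}, {"travel": [0, 0, 10], "rotation": [0, 0, 0], "claw": 0.9}, {"travel": [0, 0, 10], "rotation": [0, 0, 0], "claw": 0.9}]}}

```text
t: 10.3
eef_pos: [543.9, -197.5, 165.7]
orientation: [0.259, -0.056, 0.964, 0.014]
wrist_force: [-0.6, 0.6, -0.0]
finger_gap: 0.196
grip_force: 59.2
```

```bash
python3 - <<'E'
from ins import *
st=sense();print({k:np.round(st[k],2) for k in("t","eef_pos","wrist_force","torque","grip_force")})
print("force in tool",(rot(st["orientation"]).T@st["wrist_force"]).round(1))
p,Rt=target((551.6,-198.1,141.2),-110,5.5,-1.7); plan(p,Rt)
E
```

```text
{'t': np.float64(10.3), 'eef_pos': array([ 543.92, -197.45,  165.72]), 'wrist_force': array([-0.56,  0.58, -0.05]), 'torque': array([-0.06,  0.35,  0.05]), 'grip_force': np.float64(59.18)}
force in tool [ 0.4  0.6 -0.2]
travel [0.2 0.2 5. ] rotation [-0.001  0.001  0.001] rows>= 0.1
```

Emit:
{"name": "drive_tool", "arguments": {"commands": [{"travel": [0, 0, 1.5], "rotation": [0, 0, 0], "claw": 0.9}, {"travel": [0, 0, 3], "rotation": [0, 0, 0], "claw": 0.9}, {"travel": [0, 0, 4], "rotation": [0, 0, 0], "claw": 0.9}]}}

```text
t: 10.55
eef_pos: [546.0, -197.3, 162.5]
orientation: [0.259, -0.056, 0.964, 0.014]
wrist_force: [-0.2, -0.2, -0.4]
finger_gap: 0.194
grip_force: 59.2
```

Emit:
{"name": "drive_tool", "arguments": {"commands": [{"travel": [0, 0, 1], "rotation": [0, 0, 0], "claw": 0.9}, {"travel": [0, 0, 1], "rotation": [0, 0, 0], "claw": 0.9}]}}

```text
t: 10.72
eef_pos: [546.3, -197.1, 161.2]
orientation: [0.259, -0.056, 0.964, 0.014]
wrist_force: [-0.0, 0.1, -1.3]
finger_gap: 0.191
grip_force: 59.2
```

```bash
python3 probe.py wrist scene| grep -E "^[0-9]|z (0|6|12|18|24)"; python3 - <<'E'
from ins import *
st=sense()
print("force in tool",(rot(st["orientation"]).T@st["wrist_force"]).round(1))
p,Rt=target((551.6,-198.1,141.2),-110,5.5,-1.7); plan(p,Rt)
E
```

```text
10.7167 [ 546.3 -197.1  161.2] [-0.   0.1 -1.3] 0.1912632825486669 [-0.56 -0.07  1.74  0.36  1.08 -2.36]
  z 0 285 x [ 9.5 14.4] y [-9.1  6. ]
  z 6 230 x [ 9.7 14. ] y [-8.9  5.6]
  z 12 1434 x [ 4.3 18.5] y [-14.   10.8]
  z 18 657 x [ 5.5 20.4] y [-16.9  11.6]
  z 24 902 x [ 0.9 13.8] y [12.2 26.1]
  z 60 249 x [ 9.5 13.7] y [-16.5  13.9]
  z 66 629 x [ 4.9 15.4] y [-23.5  21.6]
  z 120 246 x [-15.   -8.6] y [-20.7  20.4]
  z 126 168 x [-21.1 -14.4] y [-21.5  21.4]
  z 0 11 x [-3.3 13.2] y [-16.6   7.3]
  z 6 10 x [ 3.3 13.9] y [-10.8  -1.7]
  z 12 25 x [-4.5 17.3] y [-15.4   5.5]
  z 18 34 x [-4.1 19.4] y [-17.3   1.8]
  z 24 16 x [-7.7 17.3] y [-15.2  21.9]
  z 60 10 x [ 4.  12.5] y [-7.1  8.9]
  z 66 23 x [ 2.5 14.5] y [-21.7   2.4]
force in tool [ 0.3 -0.7  1. ]
travel [ 0.2  0.1 -0. ] rotation [-0.001  0.001  0.001] rows>= 0.0
```

Still no contact, so I'm feeling downwards in 1 mm steps.

Emit:
{"name": "drive_tool", "arguments": {"commands": [{"travel": [0, 0, 1], "rotation": [0, 0, 0], "claw": 0.9}, {"travel": [0, 0, 1], "rotation": [0, 0, 0], "claw": 0.9}]}}

```text
t: 10.98
eef_pos: [547.0, -197.2, 161.1]
orientation: [0.259, -0.056, 0.964, 0.014]
wrist_force: [-3.2, 0.6, 2.8]
finger_gap: 0.194
grip_force: 59.8
```

Emit:
{"name": "drive_tool", "arguments": {"commands": [{"travel": [0, 0, 1], "rotation": [0, 0, 0], "claw": 0.9}, {"travel": [0, 0, 1], "rotation": [0, 0, 0], "claw": 0.9}]}}

```text
t: 11.15
eef_pos: [547.8, -197.2, 160.9]
orientation: [0.26, -0.056, 0.964, 0.014]
wrist_force: [-3.9, -0.1, 5.8]
finger_gap: 0.192
grip_force: 60.3
```

Emit:
{"name": "drive_tool", "arguments": {"commands": [{"travel": [0, 0, 0], "rotation": [0, 0, 0], "claw": 0.55}, {"travel": [0, 0, 0], "rotation": [0, 0, 0], "claw": 0.4}, {"travel": [0, 0, 0], "rotation": [0, 0, 0], "claw": 0.2}, {"travel": [0, 0, 0], "rotation": [0, 0, 0], "claw": 0.1}, {"travel": [0, 0, 0], "rotation": [0, 0, 0], "claw": 0.1}]}}

```text
t: 11.57
eef_pos: [547.3, -197.0, 159.4]
orientation: [0.259, -0.056, 0.964, 0.014]
wrist_force: [0.4, -0.6, 0.4]
finger_gap: 0.446
grip_force: 0.0
```

```bash
python3 probe.py wrist| grep -E "^[0-9]|z (-36|-42|0|6|12|18|24) "
```

```text
11.5667 [ 547.3 -197.   159.4] [ 0.4 -0.6  0.4] 0.4462662286684904 [-0.56 -0.07  1.74  0.36  1.07 -2.36]
  z -42 1594 x [-7.4 12.4] y [-23.2  22. ]
  z -36 2531 x [-5.7 14.3] y [-22.8  21.3]
  z 0 342 x [-1.  15.1] y [-20.7  17.7]
  z 6 243 x [10.1 14.8] y [-9.2  5.7]
  z 12 1720 x [ 1.1 19.4] y [-14.5  10.8]
  z 18 420 x [-0.3 20.1] y [-17.4  24.2]
  z 24 1030 x [-2.4 13.5] y [12.4 26.3]
```

Emit:
{"name": "drive_tool", "arguments": {"commands": [{"travel": [0.5, -1, -10], "rotation": [0, 0, 0], "claw": 0.1}, {"travel": [0.5, -1, -30], "rotation": [0, 0, 0], "claw": 0.1}, {"travel": [0.5, -1, -60], "rotation": [0, 0, 0], "claw": 0.1}, {"travel": [0.5, -1, -95], "rotation": [0, 0, 0], "claw": 0.1}, {"travel": [0.5, -1, -130], "rotation": [0, 0, 0], "claw": 0.1}]}}

```text
t: 12.03
eef_pos: [481.1, -205.2, 273.3]
orientation: [0.258, -0.056, 0.964, 0.014]
wrist_force: [0.9, -0.2, 0.4]
finger_gap: 0.45
grip_force: 0.0
```

Emit:
{"name": "drive_tool", "arguments": {"commands": [{"travel": [0, 0, -20], "rotation": [0, 0, 0], "claw": 0.1}, {"travel": [0, 0, -40], "rotation": [0, 0, 0], "claw": 0.1}, {"travel": [0, 0, -40], "rotation": [0, 0, 0], "claw": 0.1}, {"travel": [0, 0, -40], "rotation": [0, 0, 0], "claw": 0.1}]}}

```text
t: 12.37
eef_pos: [462.4, -208.1, 307.8]
orientation: [0.26, -0.056, 0.964, 0.013]
wrist_force: [0.8, 0.2, -0.8]
finger_gap: 0.449
grip_force: 0.0
```

```bash
python3 chk.py w8; python3 arm.py w8; python3 - <<'E'
from ins import *
import pickle
w=pickle.load(open("w8.pkl","rb")); uv,P=cloud(w)
e=np.array([551.6,-198.1,141.2]); z=-0; e1=yr; e2=np.cross(ue,e1); L=(P-e)@np.c_[e1,e2,ue]; rr=np.hypot(L[:,0],L[:,1])
for s in range(-6,72,6):
    q=L[(rr<22)&(L[:,2]>=s)&(L[:,2]<s+6)]
    if len(q)>5: print(s,len(q),"e1",np.percentile(q[:,0],[5,95]).round(1),"e2",np.percentile(q[:,1],[5,95]).round(1))
k=(rr>8)&(rr<14)&(L[:,2]>2)&(L[:,2]<12); print("collar top w",np.median(L[k,2]))
s=camera("scene"); q=proj(s,(590,-190,90))[0].astype(int)
a=cv2.resize(s["pixels"][q[1]-80:q[1]+40,q[0]-80:q[0]+80],(800,600),interpolation=cv2.INTER_CUBIC)
cv2.imwrite("pics/final.png",a)
t=camera("top"); uvt,Pt=cloud(t)
k=(uvt[:,0]>=280)&(uvt[:,0]<320)&(uvt[:,1]>=195)&(uvt[:,1]<235)&(Pt[:,2]>92)&(Pt[:,2]<112); print("beaker rim",cv2.minAreaRect(Pt[k][:,:2].astype(np.float32)))
E
```

```text
12.3667 [ 462.4 -208.1  307.8] r 199.1 ang -1.962 tool ang 0.115 [ 0.8  0.2 -0.8] 0.0
w8 bar z 136.85 ang -1.621 outer z 134.72 -1.535 handle z [175.4 177.7] plate z 101.18
-6 162 e1 [-15.1  21. ] e2 [-9.2  8.4]
0 388 e1 [-13.9  12.2] e2 [-5.  14.2]
6 91 e1 [-13.   11.2] e2 [-4.5 13.6]
12 16 e1 [-8.2  6.5] e2 [5.1 9.7]
18 38 e1 [-8.   8.3] e2 [ 3.2 10.1]
24 58 e1 [-9.3  7.5] e2 [ 3.  10.1]
30 39 e1 [-7.7  6.5] e2 [5.2 9.6]
36 15 e1 [-5.9  4.2] e2 [7.6 9.8]
42 48 e1 [-8.5  7.5] e2 [ 4.6 10.2]
48 103 e1 [-9.2  8.3] e2 [-4.  10.1]
54 239 e1 [-7.8  6.8] e2 [-4.9  8.6]
60 211 e1 [-4.9  3.9] e2 [-3.2  5.7]
collar top w 5.402538312797173
beaker rim ((604.6924438476562, -188.73318481445312), (71.09846496582031, 65.44803619384766), 87.6295166015625)
```

View pics/final.png

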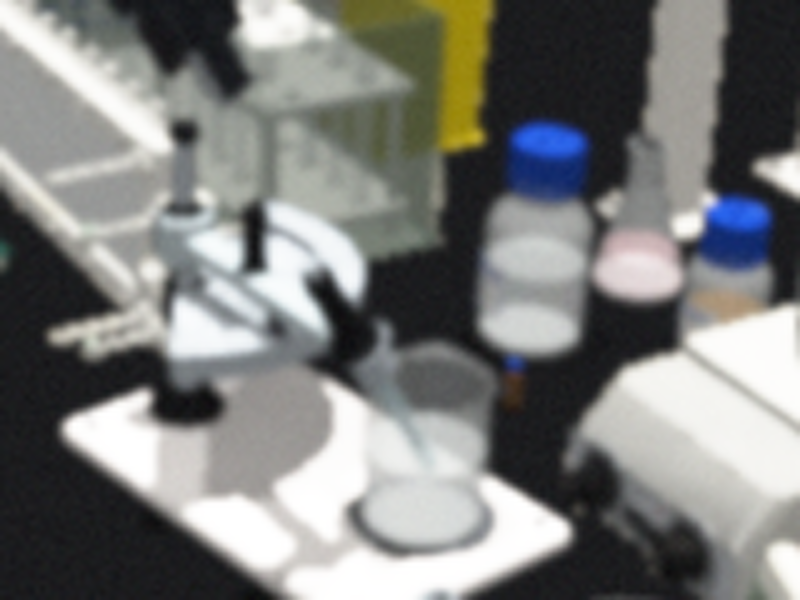

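The picture shows the probe through the eye, with its collar down at (350,345) and its tip inside the standing beaker at (430,465). The handle height shows the arm still in its notch. Handing in.

```bash
python3 -c "
from station import *
print(finish_job())"
```

```text
the job is handed in; nothing more can be done
None
```

The job is handed in at about 12.5 s: the arm is in its notch, the probe hangs through the eye with its collar seated (within about 1 mm by depth) and its tip inside the beaker, which has not moved; I viewed 12 pictures, over the limit of 10, and did not re-measure the wash bottle or waste beaker, though nothing was moved near them.

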